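Clear the fixture plate, run it out to the pointer and hold it down

ROBOT

A 7-joint arm with a two-finger parallel gripper is mounted at the origin on a cart in front of the work surface, level with it; the furniture and walls round the work are solid. World frame = base frame: x ahead of the robot, y to its left, z up, the work surface at z = 0. Lengths are in mm, angles in rad, forces in N, time in s.
With the tool pointing down it reaches from about 400 to 850 mm from the base axis. Payload 4.5 kg.
Tool frame: the origin (TCP) lies where the fingers leave the gripper's body, on its centre line; the fingertips stand 64 mm ahead of it and the grasp point (between the pads) lies 45 mm ahead of it (bot.finger_overhang is the distance from the TCP to the fingertips, in mm); x points along the fingers, z is the direction in which the jaws open and shut, and the axes are right-handed (so a half turn about x gives the same grasp; the last joint's range is limited). The gripper opens to 88 mm and grips with 3 to 60 N. Pads are 18 mm wide; open, the fingers measure 123 mm over their backs; the gripper's body (75 mm by 187 mm) begins 45 mm behind the grasp point.
Start: joints at [-1.262, 0.689, -0.195, 1.565, 0.157, 0.902, -0.215], TCP at [169.575, 601.574, 302.743] pointing down, gripper open.
Joint ranges: [-3.01, 3.01], [-0.46, 2.08], [-1.47, 1.51], [0.13, 2.56], [-1, 4.14], [0.04, 2.09], [-2.66, 2.66]. Speed limits (rad/s): [2.57, 2.57, 3.14, 3.14, 3.14, 3.14, 3.14].

INTERFACE

Orientations are given as a rotation vector (axis times angle).
In Python, from workcell import bot gives the robot as it stands.
- The arm moves only by the tool step_arm, never from a script. Its argument "moves" is a list that holds one entry, the list of rows, each a list of 7 numbers: the turn, a rotation vector about the tool's x, y, z in rad, then the shift along the tool's x, y, z in cm, then the closure, from -1 (fully open) to 1 (shut). A call has 1 to 20 rows; each row shifts and turns the commanded pose from where the row before left it, along the tool's axes as they then stand; what a row does not reach is not made up. A row lasts 1/12 s, in which the tool goes at most 41.7 mm and 7.16 degrees, less where a joint would pass 70% of its speed; a pose out of reach is approached as far as the arm can. A call is refused whole if a number of a shift passes 4.17 or a number of a turn 0.125, either way. A call with a gripper value outside its range is refused whole. The fingers move at their own pace and stop on an object; "newtons" is the grip in N (left out, the last holds). Time passes only in rows, so rows that do not move let the fingers close. It gives the time, the measured TCP pose, the force and the opening at its end, in the units of the state.
- bot.get_state(): the state, without advancing time (a new reading comes with each control period).
- bot.read_camera(name): name is "scene" or "top" or "wrist"; returns the picture (384x512x3 uint8, blue, green, red); there is no depth.
- bot.calibration(name): a dict with "mtx" (3x3 intrinsics, pixels), "k1" (the pictures are not rectified: a ray, as slopes to the right and down, at radius r is drawn at 1 + k1 r^2 times it, then the intrinsics apply), "position" and "orientation" of the camera in the world. Camera axes: x right, y up, looking along -z (the intrinsics and any distortion apply to the point x, -y, -z); pixel columns grow to the right and rows downward; lengths in mm; the calibration is good to about 2 mm. A picture is of the moment at which its call begins: read the wrist's pose just before it. calibration takes no time and is no camera call; for the wrist camera it gives the pose at the moment of the call.
- bot.close_job(): hands the job in, once; it reports no verdict.
The state is a dict: "clock": time; "qpos": joint angles; "dq": joint speeds; "tau": joint torques, N m; "tool_pos": TCP position; "tool_rot": TCP orientation; "ft_force": force on the tool from outside, world axes, zero at the start; "wrist_torque": the same for the moment, N m; "width": opening from 0.0 (shut) to 1.0 (fully open).
Only numpy, scipy, OpenCV 4.12 (cv2) and the standard library are available. Lean on these libraries where they do the work, as an engineer would, in place of code of your own. Each camera call takes 0.05 s, during which the arm holds its last target.

TASK

Clear the locks off the aluminium fixture plate: the two lock cylinders go into the bin that already has a lock cylinder in it, the padlock into the bin that already has a padlock in it. Then slide the plate along the wooden block, without lifting it off or letting it tip, out past the end of the block nearest the pointer stand until the plate's leading end is level with the pointer; so far out it tips over by itself, so finish while still gripping it (or pressing it down) by the upright lug at its tail, flat and straight on the block. Leave the tape measure, screwdriver and hex key alone.

Things in the scene. Friction and masses are not known exactly. Their poses are not given: they have to be found in the camera images.
- plate: loose bare aluminium fixture plate, 50 (x) x 300 (y) x 12 (z) mm, 0.34 to 0.58 kg, flat along the wooden block, three locks on it. Origin: centre of its underside; it balances 9 mm toward +y of there. Its -y end leads. At its +y end, the tail, an upright aluminium grip lug 36 (x) x 12 (y) mm rises 30 mm above the plate, its middle at y = +135 mm; the tail starts 60 to 90 mm past the block
- plate_end (a point): middle of the top edge of the plate's leading (-y) end
- lug_top (a point): centre of the top face of the grip lug at the plate's tail, 42 mm above the plate's underside
- block: fixed wooden bench block, 44 (x) x 180 (y) x 40 (z) mm, 6 mm narrower than the plate, with a dark steel strap foot 80 (x) x 50 (y) x 8 mm across it, centred 50 mm toward +y of its middle; origin at the centre of its underside; y runs along it, the plate slides out toward its -y
- block_edge (a point): middle of the top edge of the block's -y end, the end the plate slides out over; the plate's leading end starts 30 to 60 mm past it and ends 180 to 210 mm past it, well beyond the point of balance
- pointer: fixed stand: round dark base 34 mm across, steel post 68 mm high, thin steel blade 49 to 59 mm up that points in its -x at the plate's path, tip 12 mm clear of the plate's +x side. Origin on the bench under the blade's tip; post 30 mm from there in its +x. Axes parallel to the block's; the plate's leading end must come to y = 0 of this frame. It does not stop the plate
- pointer_tip (a point): tip of the pointer's blade, 54 mm above the bench
- bin_cylinders: fixed grey open bin that holds one lock cylinder, 170 (x) x 110 (y) x 28 (z) mm outside, walls and floor 3 mm; origin at the centre of its underside. The bins are alike and may stand either way round, one left and one right of the plate
- bin_padlocks: fixed grey open bin that holds one padlock, same size and origin as the other
- sample_cylinder: lock cylinder that is already in its bin, standing 55 mm toward the bin's -x from its centre; same shape as the others
- sample_padlock: padlock that is already in its bin, lying 45 mm toward the bin's -x from its centre, its long way along the bin's x, shackle toward the bin's middle
- cylinder_a: loose brass lock cylinder standing on its end on the plate, round with a wider head on top, 35 mm across, 30 mm high, 110 g; origin at the centre of its underside
- cylinder_b: the second such lock cylinder on the plate; it is handled the same way
- padlock: loose brass padlock lying flat on the plate, 170 g, across the plate with the shackle toward the robot, 68 (x) x 42 (y) x 17 (z) mm; origin at the centre of the underside of the whole; the solid body runs from x = -33 to +3 mm over all 42 mm of width, the shackle from there to x = +34 mm, 5 to 12 mm high. Best gripped across the 42 mm at x = -15 mm
- tape_measure: bystander: tape measure, 34 x 72 x 58 mm, behind the block; leave alone
- screwdriver: bystander: small screwdriver lying behind the left bin, 130 mm long; leave alone
- hex_key: bystander: L-shaped hex key lying behind the block, 28 x 75 x 5 mm; leave alone

How it is judged (in metres and radians):
On the way, in this order (a step that is already met when the one before it is completed fails the run):
1. both lock cylinders lie in the cylinder bin and the padlock in the padlock bin, let go (x of cylinder_a in the frame of bin_cylinders between -0.08 and 0.08 m and y of cylinder_a in the frame of bin_cylinders between -0.05 and 0.05 m and z of each of cylinder_a, cylinder_b in the frame of bin_cylinders below 0.035 m and contact force between each of cylinder_a, cylinder_b, padlock and the fingers below 0.1 N and linear speed of each of cylinder_a, cylinder_b, padlock below 0.05 m/s and x of cylinder_b in the frame of bin_cylinders between -0.08 and 0.08 m and y of cylinder_b in the frame of bin_cylinders between -0.05 and 0.05 m and x of padlock in the frame of bin_padlocks between -0.08 and 0.08 m and y of padlock in the frame of bin_padlocks between -0.05 and 0.05 m and z of padlock in the frame of bin_padlocks below 0.035 m), for 0.2 s.
2. the plate lies on the block with its leading end level with the pointer, held (y of plate_end in the frame of pointer between -0.006 and 0.006 m and z of plate in the frame of block between 0.037 and 0.044 m and x of plate in the frame of block between -0.012 and 0.012 m and angle between plate's own z axis and vertical below 0.04 rad and angle between the y axis of plate and the y axis of block, either way round below 0.1 rad and contact force between plate and the fingers above 1 N and contact force between plate and block above 0.3 N and contact force between plate and pointer below 0.1 N and linear speed of plate below 0.02 m/s), for 0.2 s.
At the end, for the whole second after the job is handed in: Cylinders in the cylinder bin, padlock in the padlock bin; plate's leading end within 6 mm of the pointer along the slide; plate at rest flat on the block (0.04 rad, -3/+4 mm), within 12 mm of its centre line and 0.1 rad, bearing on it, clear of the pointer, held by the fingers (over 1 N) (all of step 1 and all of step 2); the arm keeps its last pose, push and grip.
It fails at once if the plate tips (over 0.15 rad) (angle between plate's own z axis and vertical above 0.15 rad).
It fails at once if the plate is lifted more than 15 mm off the block (z of plate in the frame of block above 0.055 m).
It fails at once if the tape measure is pushed more than 30 mm (distance of tape_measure from where it was at the start of the episode above 0.03 m).
It fails at once if the screwdriver is pushed more than 30 mm (distance of screwdriver from where it was at the start of the episode above 0.03 m).
It fails at once if the hex key is pushed more than 30 mm (distance of hex_key from where it was at the start of the episode above 0.03 m).
It also fails if it takes over 67 s, if anything falls off the work surface, if the arm or the gripper's body presses on something with over 40 N, if the wrist force passes 120 N, or if a joint passes its speed limit or range.

## Working session

There is one attempt and no reset: what is moved stays moved. The work goes in short steps, Python scripts to look and compute and a tool call to move; the robot and the scene stay as the last step left them, time stands still between calls to the robot, and variables do not carry over. Pictures are saved under pics/ and viewed, and the job is handed in when it is done.

Besides the shell and the picture viewer there is one more tool, called after "Request:" as name(argument=value, ...) on one line, values as JSON. step_arm: Moves the arm, as the interface text tells. Its arguments: {"type":"object","properties":{"moves":{"type":"array"},"newtons":{"type":"number"}},"required":["moves"]}

```bash
ls; mkdir -p pics
cat > h.py <<'E'
import numpy as np, cv2
from scipy.spatial.transform import Rotation as R
from workcell import bot
def mat(o):
    o=np.array(o,float)
    return R.from_rotvec(o).as_matrix() if o.size==3 else (o if o.shape==(3,3) else R.from_quat(o).as_matrix())
def ray(c,u,v):
    K=np.array(c['mtx']); x=cv2.undistortPoints(np.array([[[u,v]]],float),K,np.array([c['k1'],0,0,0,0.]))[0,0]
    # forward model: distorted = r*(1+k1 r^2) == opencv
    d=mat(c['orientation'])@np.array([x[0],-x[1],-1.]); return np.array(c['position'],float),d
def onz(c,u,v,z):
    p,d=ray(c,u,v); return p+d*(z-p[2])/d[2]
def proj(c,P):
    q=mat(c['orientation']).T@(np.array(P,float)-np.array(c['position'])); x=q[0]/-q[2]; y=-q[1]/-q[2]
    r=x*x+y*y; s=1+c['k1']*r; K=np.array(c['mtx']); return K[0,0]*x*s+K[0,2],K[1,1]*y*s+K[1,2]
E
python3 - <<'E'
from h import *
print(bot.get_state())
for n in ("top","scene"):
    im=bot.read_camera(n); cv2.imwrite(f'pics/{n}0.png',im); print(n,bot.calibration(n))
print(bot.calibration("wrist"))
E
```

```text
pics
{'clock': 0.0, 'qpos': array([-1.26224931,  0.68995662, -0.19448761,  1.56635988,  0.1573186 ,
        0.90249778, -0.21507011]), 'dq': array([-8.35688779e-05, -9.39416066e-04,  5.10513867e-04, -2.68074172e-04,
        1.80810667e-03,  3.37740137e-04, -9.43052874e-04]), 'tau': array([-3.68116230e-05, -5.27561653e+01, -1.26698624e+00, -1.53426594e+01,
       -5.26627852e-02,  6.74439972e-03,  1.74921329e-04]), 'tool_pos': array([169.47982604, 601.04025827, 301.92211831]), 'tool_rot': array([-1.00576583,  1.32807991,  1.00371279]), 'ft_force': array([ 0.72407882, -0.42485602, -0.38186078]), 'wrist_torque': array([ 0.06491111,  0.01556611, -0.04648458]), 'width': 0.9951009483908145}
top {'mtx': array([[401.26778964,   0.        , 254.07447845],
       [  0.        , 401.26778964, 201.47697574],
       [  0.        ,   0.        ,   1.        ]]), 'k1': -0.00813392459995462, 'position': array([ 401.57750292,  -31.92979826, 1487.19046266]), 'orientation': array([ 0.04525457, -0.04049015, -1.5997135 ])}
scene {'mtx': array([[357.92737025,   0.        , 262.36917994],
       [  0.        , 357.92737025, 192.88177419],
       [  0.        ,   0.        ,   1.        ]]), 'k1': 0.005430743016265105, 'position': array([  68.78484306, -537.16096334,  813.51752524]), 'orientation': array([ 0.70615456, -0.26390395, -0.62498375])}
{'mtx': array([[277.88705133,   0.        , 251.8563956 ],
       [  0.        , 277.88705133, 191.58082115],
       [  0.        ,   0.        ,   1.        ]]), 'k1': -0.0004228188314372399, 'position': array([ 93.97691995, 622.1807043 , 384.3029822 ]), 'orientation': array([-0.26757644, -0.19974595,  1.28549042])}
```

View pics/top0.png

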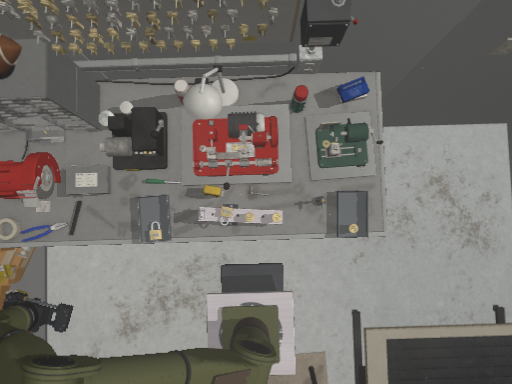

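View pics/scene0.png

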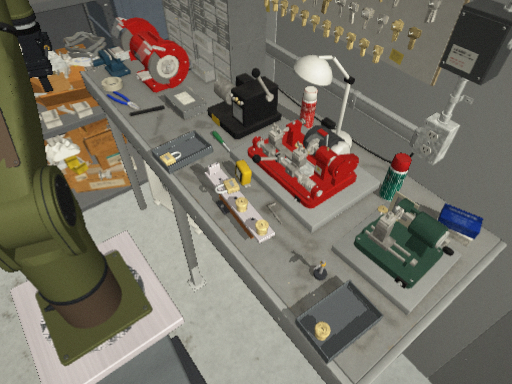

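The top view shows the plate along row 215, columns 198–283. The padlock bin is on the left around (153,218) and the cylinder bin on the right around (351,214). The pointer is near (322,201). I'll zoom in next.

Run:
```python
from h import *
t=cv2.imread('pics/top0.png'); 
a=cv2.resize(t[175:250,125:255],None,fx=6,fy=6,interpolation=cv2.INTER_CUBIC);cv2.imwrite('pics/tl.png',a)
a=cv2.resize(t[175:250,250:380],None,fx=6,fy=6,interpolation=cv2.INTER_CUBIC);cv2.imwrite('pics/tr.png',a)
s=cv2.imread('pics/scene0.png'); 
a=cv2.resize(s[120:250,145:300],None,fx=4.5,fy=4.5,interpolation=cv2.INTER_CUBIC);cv2.imwrite('pics/s1.png',a)
c=bot.calibration('top')
for n,(u,v,z) in dict(plateL=(198,214,52),plateR=(283,217,52),binR=(351,214,0),binL=(153,218,0),ptr=(322,201,54)).items(): print(n,onz(c,u,v,z).round())
```

```text
plateL [441. 173.  52.]
plateR [ 421. -130.   52.]
binR [ 426. -386.    0.]
binL [432. 348.   0.]
ptr [ 474. -272.   54.]
```

View pics/tl.png

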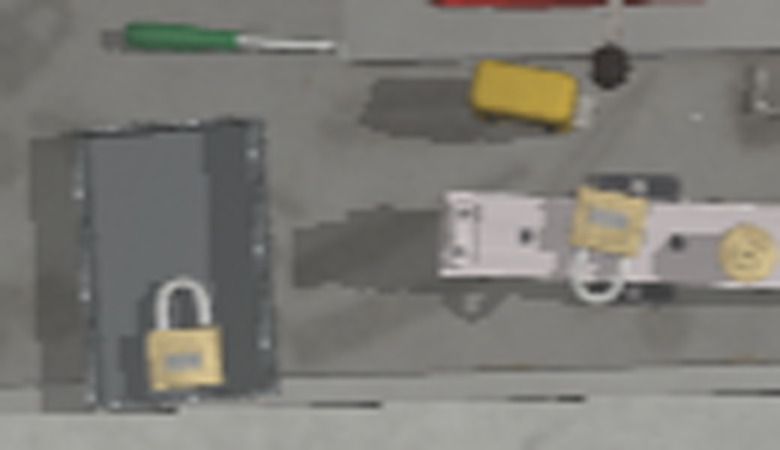

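View pics/tr.png

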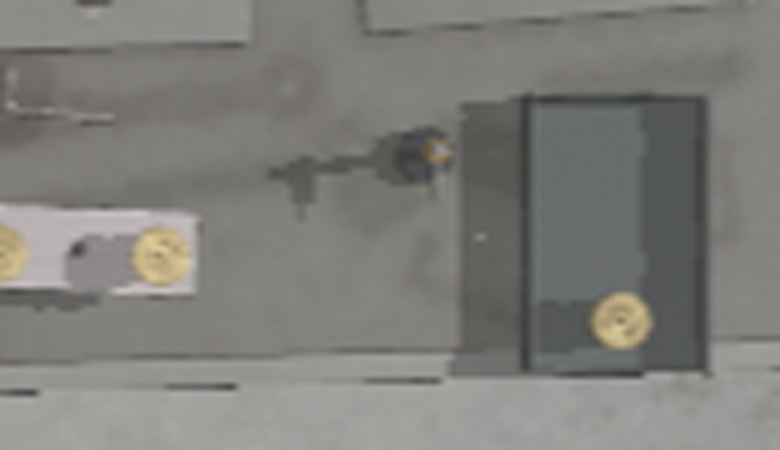

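View pics/s1.png

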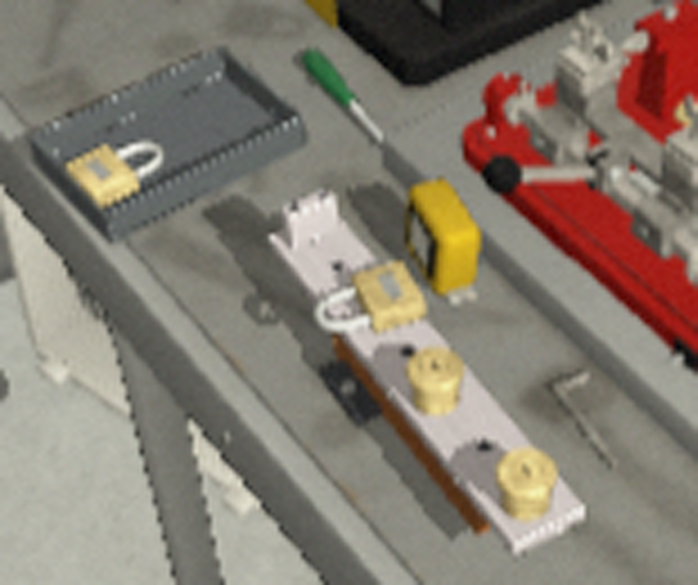

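Run:
```python
from h import *
t=cv2.imread('pics/top0.png'); c=bot.calibration('top')
hsv=cv2.cvtColor(t,cv2.COLOR_BGR2HSV)
m=cv2.inRange(hsv,(0,0,190),(179,60,255)); n,l,s,ct=cv2.connectedComponentsWithStats(m)
for i in range(1,n):
    if s[i,4]>40 and 180<ct[i][1]<250: print('white',s[i],ct[i])
b=cv2.inRange(hsv,(15,70,120),(35,255,255)); n,l,s,ct=cv2.connectedComponentsWithStats(b)
for i in range(1,n):
    if s[i,4]>15 and 180<ct[i][1]<250 and 130<ct[i][0]<370:
        for z in (20,82,69): print('brass',s[i],ct[i].round(1),z,onz(c,*ct[i],z).round(1))
print(mat(bot.get_state()['tool_rot']).round(3))
```

```text
brass [204 185  17  10 135] [211.9 189.6] 20 [529.5 124.7  20. ]
brass [204 185  17  10 135] [211.9 189.6] 82 [524.1 118.   82. ]
brass [204 185  17  10 135] [211.9 189.6] 69 [525.3 119.4  69. ]
brass [220 206  12  11  75] [225.6 211.6] 20 [447.4  76.5  20. ]
brass [220 206  12  11  75] [225.6 211.6] 82 [445.4  71.9  82. ]
brass [220 206  12  11  75] [225.6 211.6] 69 [445.9  72.9  69. ]
brass [245 213   9   9  64] [248.9 216.8] 20 [425.8  -8.3  20. ]
brass [245 213   9   9  64] [248.9 216.8] 82 [424.8  -9.3  82. ]
brass [245 213   9   9  64] [248.9 216.8] 69 [425.  -9.  69.]
brass [272 213   9   9  64] [276.1 217.1] 20 [ 421.8 -107.6   20. ]
brass [272 213   9   9  64] [276.1 217.1] 82 [ 421.  -104.4   82. ]
brass [272 213   9   9  64] [276.1 217.1] 69 [ 421.1 -105.    69. ]
brass [349 224   9   9  63] [352.9 228. ] 20 [ 374.1 -386.3   20. ]
brass [349 224   9   9  63] [352.9 228. ] 82 [ 375.3 -371.3   82. ]
brass [349 224   9   9  63] [352.9 228. ] 69 [ 375.1 -374.4   69. ]
brass [150 230  12  10  79] [155.1 233.9] 20 [373.5 336.1  20. ]
brass [150 230  12  10  79] [155.1 233.9] 82 [374.7 320.5  82. ]
brass [150 230  12  10  79] [155.1 233.9] 69 [374.5 323.8  69. ]
[[-0.    -0.962  0.271]
 [-0.002  0.271  0.962]
 [-1.    -0.    -0.002]]
```

Request:
step_arm(moves=[[[-0.104,0,0,0,0,0,-1],[-0.104,0,0,0,0,0,-1],[0,0,0,0,-1.65,-3.1,-1],[0,0,0,0,-1.65,-3.1,-1],[0,0,0,0,-1.65,-3.1,-1],[0,0,0,0,-1.65,-3.1,-1],[0,0,0,0,-1.65,-3.1,-1],[0,0,0,0,-1.65,-3.1,-1],[0,0,0,0,-1.65,-3.1,-1],[0,0,0,0,-1.65,-3.1,-1],[0,0,0,0,-1.65,-3.1,-1],[0,0,0,0,-1.65,-3.1,-1],[0,0,0,0,-1.65,-3.1,-1],[0,0,0,0,-1.65,-3.1,-1],[0,0,0,0,-1.65,-3.1,-1],[0,0,0,0,-1.65,-3.1,-1],[0,0,0,0,-1.65,-3.1,-1],[0,0,0,0,-1.65,-3.1,-1],[0,0,0,0,-1.65,-3.1,-1],[0,0,0,0,0,0,-1]]])

```text
clock: 1.77
tool_pos: [416.2, 50.0, 302.3]
tool_rot: [-1.154, 1.248, 1.149]
ft_force: [1.3, 0.9, 0.2]
width: 1.003
```

Run:
```python
from h import *
s=bot.get_state(); print(s['clock'],s['tool_pos'],s['qpos'].round(2)); print(mat(s['tool_rot']).round(3))
c=bot.calibration('wrist'); im=bot.read_camera('wrist'); cv2.imwrite('pics/w1.png',im); print(c, mat(c['orientation'])@[0,0,-1])
```

```text
1.7667 [416.2154121   49.95245165 302.28365127] [-0.01  0.44 -0.33  2.15  0.26  0.59  0.97]
[[ 0.    -0.997  0.079]
 [-0.004  0.079  0.997]
 [-1.    -0.    -0.004]]
{'mtx': array([[277.88705133,   0.        , 251.8563956 ],
       [  0.        , 277.88705133, 191.58082115],
       [  0.        ,   0.        ,   1.        ]]), 'k1': -0.0004228188314372399, 'position': array([337.91053592,  55.88582295, 384.56696405]), 'orientation': array([-0.25421938, -0.22890197,  1.47960229])} [ 0.30511782 -0.02797437 -0.95190365]
```

View pics/w1.png

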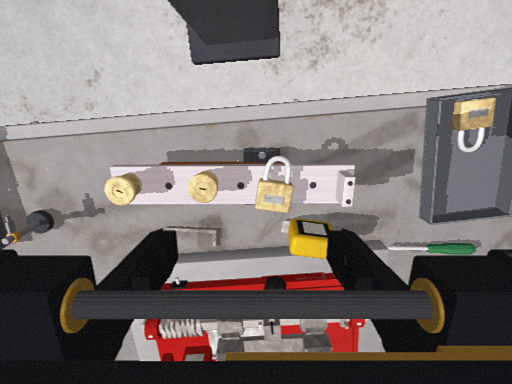

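The wrist picture shows the cylinders at (123,190) and (203,187), the padlock at (273,190) and the lug at (348,188). The pointer is at (20,228) and the padlock bin at (470,155). I'll measure from this picture.

Run:
```python
from h import *
c=bot.calibration('wrist'); im=cv2.imread('pics/w1.png'); hsv=cv2.cvtColor(im,cv2.COLOR_BGR2HSV)
b=cv2.inRange(hsv,(15,80,90),(30,255,255))
n,l,s,ct=cv2.connectedComponentsWithStats(b)
for i in range(1,n):
    if s[i,4]>150 and ct[i][1]<230:
        p,q=[ (s[i,0]+s[i,2]/2-.5, s[i,1]+s[i,3]/2-.5)]*2
        print(s[i],ct[i].round(1),[onz(c,*ct[i],z).round(1) for z in (67,69,82)])
for i,(a,bb) in enumerate([((85,150),(375,225))]):
    cr=cv2.resize(im[150:225,85:375],None,fx=2.75,fy=2.75,interpolation=cv2.INTER_CUBIC); cv2.imwrite('pics/w1c.png',cr)
cr=cv2.resize(im[160:270,0:110],None,fx=5,fy=5,interpolation=cv2.INTER_CUBIC); cv2.imwrite('pics/w1p.png',cr)
```

```text
[452  98  44  32 911] [472.9 114.5] [array([367.8, 300. ,  67. ]), array([367.6, 298.4,  69. ]), array([366.4, 288.6,  82. ])]
[188 171  30  32 671] [203.7 186.6] [array([428. ,  -6.4,  67. ]), array([427.4,  -6. ,  69. ]), array([423.7,  -3.3,  82. ])]
[106 174  35  31 625] [123.7 188.1] [array([ 422.8, -102.1,   67. ]), array([ 422.2, -101.1,   69. ]), array([418.7, -94.5,  82. ])]
[255 179  38  34 811] [273.9 195.1] [array([444.9,  76.8,  67. ]), array([444.3,  76.7,  69. ]), array([439.8,  75.9,  82. ])]
```

View pics/w1c.png

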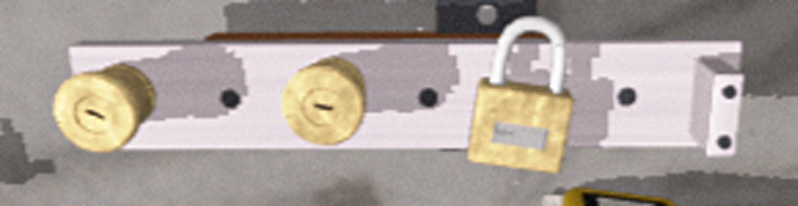

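View pics/w1p.png

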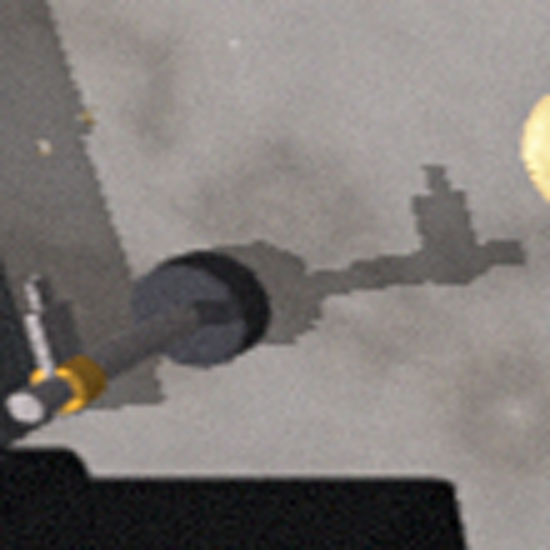

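Run:
```python
from h import *
c=bot.calibration('wrist')
f=lambda x,y:(85+x/2.75,150+y/2.75)
for n,x,y,z in [('a',95,112,82),('b',321,101,82),('padbody topedge l',480,78,69),('r',573,93,69),('bl',469,158,69),('br',560,171,69),('shackle tip',528,20,64),
 ('plate nearL',72,46,52),('plate nearR',741,45,52),('farL',125,149,52),('far mid',440,149,52),('lug tl',712,72,82),('lug bl',709,154,82),('lug tr',741,72,82),('lug br',736,154,82),
 ('hole1',231,98,52),('hole2',428,98,52),('hole3',627,97,52)]:
    print(n,onz(c,*f(x,y),z).round(1))
g=lambda x,y:(x/5,160+y/5)
print('ptr tip',onz(c,*g(33,280),54),'basecentre',onz(c,*g(195,310),5),'posttop',onz(c,*g(27,408),68))
# top camera
c=bot.calibration('top')
g=lambda x,y:(250+x/6,175+y/6); print('top tip',onz(c,*g(434,197),54),'post',onz(c,*g(436,150),68))
for x,y in [(527,97),(708,98),(708,370),(525,370)]: print('binR',onz(c,*g(x,y),28).round(1))
g=lambda x,y:(125+x/6,175+y/6)
for x,y in [(78,135),(260,122),(278,388),(95,403)]: print('binL',onz(c,*g(x,y),28).round(1))
print('sampcyl',onz(c,352.9,228,33).round(1))
```

```text
a [421.5 -99.9  82. ]
b [423.7  -5.5  82. ]
padbody topedge l [422.3  60.8  69. ]
r [432.  100.3  69. ]
bl [458.5  53.6  69. ]
br [467.6  93.4  69. ]
shackle tip [399.8  82.9  64. ]
plate nearL [ 398.7 -119.1   52. ]
plate nearR [420.5 177.5  52. ]
farL [ 448.7 -105.7   52. ]
far mid [459.6  40.2  52. ]
lug tl [423.4 155.4  82. ]
lug bl [459.2 155.1  82. ]
lug tr [424.2 167.2  82. ]
lug br [460.1 166.5  82. ]
hole1 [427.9 -52.5  52. ]
hole2 [434.5  36.8  52. ]
hole3 [440.8 126.9  52. ]
ptr tip [ 452.12568711 -267.49346175   54.        ] basecentre [ 482.24036687 -270.91528049    5.        ] posttop [ 481.55208405 -267.35700316   68.        ]
top tip [ 449.71611554 -271.82033846   54.        ] post [ 476.94867702 -271.72401835   68.        ]
binR [ 509.7 -335.    28. ]
binR [ 505.8 -444.9   28. ]
binR [ 341.3 -437.6   28. ]
binR [ 344.5 -327.1   28. ]
binL [508.1 394.4  28. ]
binL [512.7 283.4  28. ]
binL [351.2 275.4  28. ]
binL [345.4 386.4  28. ]
sampcyl [ 374.3 -383.    33. ]
```

Request:
step_arm(moves=[[[0,0,0,1.0,-0.24,-2.16,-1],[0,0,0,1.0,-0.24,-2.16,-1],[0,0,0,1.0,-0.24,-2.16,-1],[0,0,0,1.0,-0.24,-2.16,-1],[0,0,0,1.0,-0.24,-2.16,-1],[0,0,0,1.0,-0.24,-2.16,-1],[0,0,0,1.0,-0.24,-2.11,-1],[0,0,0,0,0,0,-1],[0,0,0,0,0,0,-1]]])

```text
clock: 2.57
tool_pos: [420.7, -93.9, 232.3]
tool_rot: [-1.158, 1.241, 1.161]
ft_force: [-0.5, 0.9, 0.7]
width: 1.001
```

Run:
```python
from h import *
s=bot.get_state(); print(s['clock'],s['tool_pos'],s['qpos'].round(2)); print(mat(s['tool_rot']).round(3))
c=bot.calibration('wrist'); im=bot.read_camera('wrist'); cv2.imwrite('pics/w2.png',im)
import json; json.dump({k:np.array(v).tolist() for k,v in c.items()},open('w2.json','w'))
```

```text
2.5667 [420.7148518  -93.85619115 232.2838575 ] [ 0.29  0.59 -0.27  2.2   0.39  0.4   1.2 ]
[[-0.001 -0.998  0.067]
 [ 0.001  0.067  0.998]
 [-1.     0.001  0.001]]
```

View pics/w2.png

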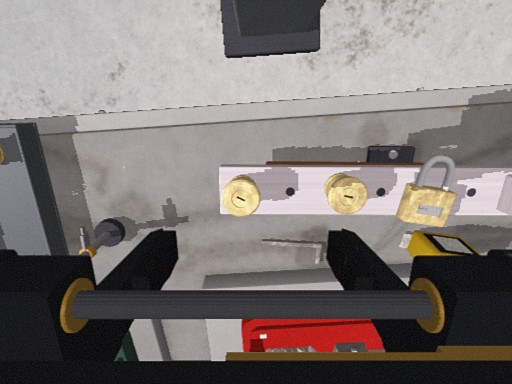

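The pointer blade tip shows at about (84,228), cylinder a's head at (241,197) and the plate's leading end at column 220. Next I'll measure these.

Run:
```python
from h import *
im=cv2.imread('pics/w2.png')
a=cv2.resize(im[155:265,60:140],None,fx=5,fy=5,interpolation=cv2.INTER_CUBIC)
b=cv2.resize(im[150:260,210:300],None,fx=5,fy=5,interpolation=cv2.INTER_CUBIC)
cv2.imwrite('pics/w2c.png',np.hstack([a,b[:, :400]]))
```

```text
(no output)
```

View pics/w2c.png

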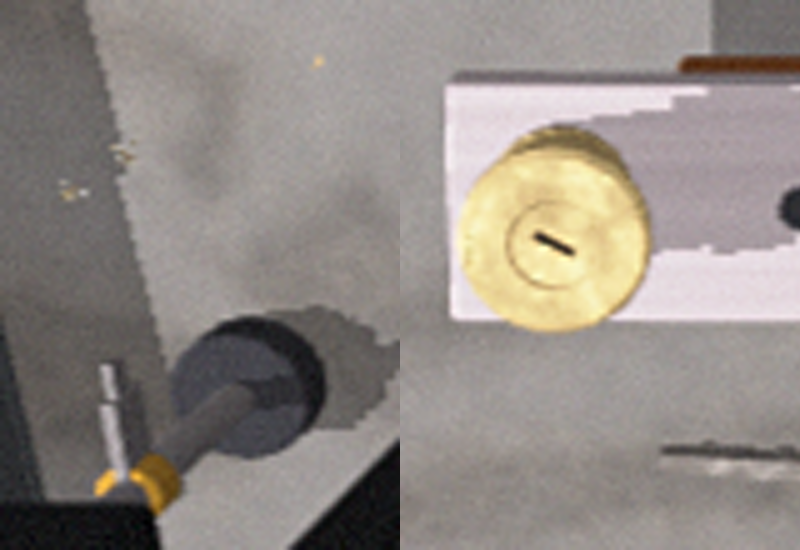

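Run:
```python
from h import *; import json
c=json.load(open('w2.json'))
l=lambda x,y:(60+x/5,155+y/5); r=lambda x,y:(210+(x-400)/5,150+y/5)
for n,p,z in [('cyl a',r(555,241),82),('plate end near',r(446,86),52),('end far',r(451,319),52),('tip',l(108,366),54),('tip59',l(108,366),59),('base',l(248,388),6),('edge1',l(108,398),59)]: print(n,onz(c,*p,z).round(1))
s=bot.get_state(); M=mat(s['tool_rot']); print(M.T@(np.array([420.5,-101.5,121])-s['tool_pos']))
```

```text
cyl a [ 422.3 -104.2   82. ]
plate end near [ 399.6 -124.6   52. ]
end far [ 447.9 -128.5   52. ]
tip [ 453.4 -272.1   54. ]
tip59 [ 451.3 -268.6   59. ]
base [ 481.9 -273.     6. ]
edge1 [ 458.3 -270.4   59. ]
[ 1.11675578e+02  4.49963550e-03 -8.66700134e+00]
```

Request:
step_arm(moves=[[[0,0,0,1.5,-0.1,-0.4,-1],[0,0,0,2.4,0,-0.4,-1],[0,0,0,2.4,0,0,-1],[0,0,0,2.4,0,0,-1],[0,0,0,2.0,0,0,-1],[0,0,0,0.4,0,0,-1],[0,0,0,0,0,0,1],[0,0,0,0,0,0,1],[0,0,0,0,0,0,1],[0,0,0,0,0,0,1],[0,0,0,0,0,0,1],[0,0,0,0,0,0,1]]], newtons=25)

```text
clock: 3.62
tool_pos: [421.8, -102.6, 122.4]
tool_rot: [-1.16, 1.239, 1.159]
ft_force: [-0.9, -0.3, 0.2]
width: 0.569
```

Request:
step_arm(moves=[[[0,0,0,0,0,0,1],[0,0,0,0,0,0,1],[0,0,0,0,0,0,1],[0,0,0,0,0,0,1]]])

```text
clock: 3.95
tool_pos: [421.5, -102.6, 121.8]
tool_rot: [-1.16, 1.24, 1.159]
ft_force: [0.5, -0.3, 4.4]
width: 0.366
```

Request:
step_arm(moves=[[[0,0,0,-0.5,0,0,1],[0,0,0,-1.5,0,0,1],[0,0,0,-2.5,0,0,1],[0,0,0,-2.5,0,0,1],[0,0,0,-1,0,-1.2,1],[0,0,0,0,-0.6,-2.35,1],[0,0,0,0,-0.6,-2.35,1],[0,0,0,0,-0.6,-2.35,1],[0,0,0,0,-0.6,-2.35,1],[0,0,0,0,-0.6,-2.35,1],[0,0,0,0,-0.6,-2.35,1],[0,0,0,0,-0.6,-2.35,1],[0,0,0,0,-0.6,-2.35,1],[0,0,0,0,-0.6,-2.35,1],[0,0,0,0,-0.6,-2.35,1],[0,0,0,0,-0.6,-2.35,1],[0,0,0,0,-0.6,-2.35,1],[0,0,0,0,0,0,1],[0,0,0,0,0,0,1]]])

```text
clock: 5.53
tool_pos: [472.7, -401.9, 201.2]
tool_rot: [-1.157, 1.242, 1.158]
ft_force: [0.5, 0.8, -1.6]
width: 0.368
```

Run:
```python
from h import *
s=bot.get_state(); M=mat(s['tool_rot']); print(M.round(3)); print(s['qpos'].round(2),M.T@(np.array([475,-388.5,75])-s['tool_pos']))
im=bot.read_camera('wrist'); cv2.imwrite('pics/w3.png',im)
```

```text
[[-0.001 -0.998  0.07 ]
 [ 0.     0.07   0.998]
 [-1.     0.001  0.   ]]
[ 0.86  0.84 -0.41  1.66  0.46  0.74  1.73] [126.24859655  -1.50104807  13.47609746]
```

View pics/w3.png

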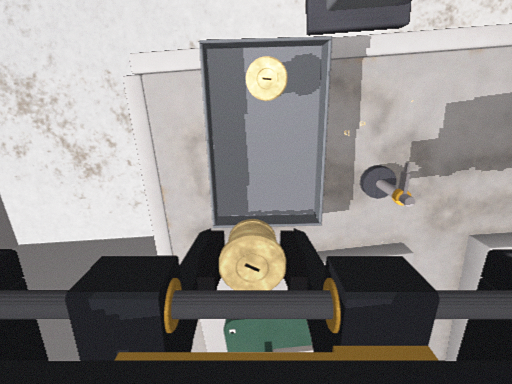

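The cylinder is held at (252,265), and the bin's corners are at about (201,42), (330,40), (322,222) and (214,226).

Run:
```python
from h import *
c=bot.calibration('wrist'); P=[onz(c,*p,28) for p in [(202,42),(330,40),(322,223),(214,227)]]
for p in P: print(p.round(1))
print(np.mean(P,0)); print('samp',onz(c,266,76,33)); print('tip',onz(c,406.5,163,54))
```

```text
[ 344.5 -433.1   28. ]
[ 350.1 -327.8   28. ]
[ 514.2 -332.8   28. ]
[ 511.3 -441.3   28. ]
[ 430.02577356 -383.77853013   28.        ]
samp [ 374.41324632 -382.07856955   33.        ]
tip [ 451.73437557 -268.8204289    54.        ]
```

Request:
step_arm(moves=[[[0,0,0,1.0,0,0.7,1],[0,0,0,2.5,0,0.8,1],[0,0,0,2.5,0,0,1],[0,0,0,2.5,0,0,1],[0,0,0,2.0,0,0,1],[0,0,0,1.2,0,0,1],[0,0,0,0.6,0,0,1],[0,0,0,0,0,0,1],[0,0,0,0.2,0,0,1],[0,0,0,0,0,0,1]]])

```text
clock: 6.42
tool_pos: [475.3, -385.8, 77.6]
tool_rot: [-1.161, 1.239, 1.159]
ft_force: [0.4, -0.0, -1.3]
width: 0.366
```

Request:
step_arm(moves=[[[0,0,0,0.4,0,0,1],[0,0,0,0,0,0,1],[0,0,0,0,0,0,-0.25],[0,0,0,0,0,0,-0.25],[0,0,0,0,0,0,-0.25],[0,0,0,0,0,0,-0.25],[0,0,0,-1.0,0,0,-0.25],[0,0,0,-2.0,0,0,-0.25],[0,0,0,-3.0,0,0,-0.25],[0,0,0,-3.0,0,0,-0.25],[0,0,0,-3.0,0,0,-0.25],[0,0,0,0,0,0,-0.3]]])

```text
clock: 7.42
tool_pos: [477.5, -387.1, 199.2]
tool_rot: [-1.168, 1.237, 1.15]
ft_force: [-0.3, 0.3, -0.8]
width: 0.647
```

Run:
```python
from h import *
s=bot.get_state(); M=mat(s['tool_rot']); print(s['clock'],M.round(3)); print(s['qpos'].round(2),M.T@(np.array([424.5,-7,122])-s['tool_pos']))
im=bot.read_camera('wrist'); cv2.imwrite('pics/w4.png',im)
```

```text
7.4167 [[ 0.009 -0.998  0.067]
 [-0.006  0.067  0.998]
 [-1.    -0.01  -0.005]]
[ 0.83  0.83 -0.41  1.69  0.47  0.71  1.69] [ 74.59393583  79.10209093 376.06921495]
```

View pics/w4.png

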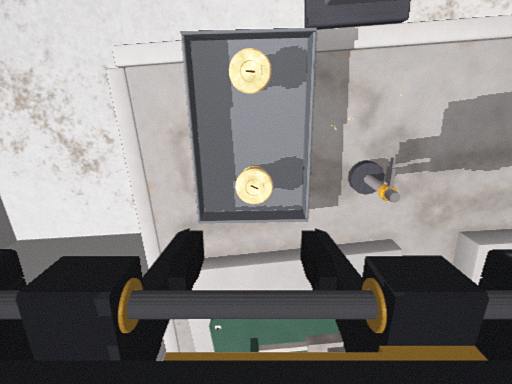

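Cylinder a stands in the bin at (254,186). I'll go back for cylinder b.

Request:
step_arm(moves=[[[0,0,0,0,0.3,1.2,-0.3],[0,0,0,0,0.5,2.4,-0.3],[0,0,0,0,0.5,2.4,-0.3],[0,0,0,0,0.5,2.4,-0.3],[0,0,0,0,0.5,2.4,-0.3],[0,0,0,0,0.5,2.4,-0.3],[0,0,0,0,0.5,2.4,-0.3],[0,0,0,0,0.5,2.4,-0.3],[0,0,0,0,0.5,2.4,-0.3],[0,0,0,0,0.5,2.4,-0.3],[0,0,0,0,0.5,2.4,-0.3],[0,0,0,0,0.5,2.4,-0.3],[0,0,0,0,0.5,2.4,-0.3],[0,0,0,0,0.5,2.4,-0.3],[0,0,0,0,0.5,2.4,-0.3],[0,0,0,0,0.5,2.4,-0.3],[0,0,0,0,0,0,-0.3],[0,0,0,0,0,0,-0.3]]])

```text
clock: 8.97
tool_pos: [421.2, -8.1, 192.4]
tool_rot: [-1.162, 1.239, 1.164]
ft_force: [-0.2, -0.3, 0.1]
width: 0.649
```

Run:
```python
from h import *
s=bot.get_state(); M=mat(s['tool_rot']); print(s['clock'],M.round(3)); print(s['qpos'].round(2),M.T@(np.array([424.5,-7,122])-s['tool_pos']))
im=bot.read_camera('wrist'); cv2.imwrite('pics/w5.png',im)
```

```text
8.9667 [[-0.001 -0.998  0.063]
 [ 0.     0.063  0.998]
 [-1.     0.001  0.   ]]
[ 0.02  0.66 -0.17  2.26  0.44  0.25  0.96] [70.38491836 -3.36139559  1.25290406]
```

View pics/w5.png

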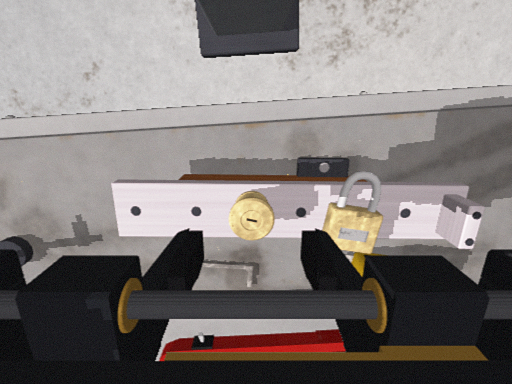

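Run:
```python
from h import *
c=bot.calibration('wrist')
print('b',onz(c,251,219,82)); 
for p in [(331,204),(382,208),(326,246),(375,252)]: print('pad',onz(c,*p,69))
for p,z in [((113,182),52),((119,237),52),((186,178),40)]: print(onz(c,*p,z))
for p in [(461,201),(482,201),(455,246),(476,246)]: print('lug',onz(c,*p,82))
```

```text
b [426.1624461  -11.01705909  82.        ]
pad [423.07591322  52.37480482  69.        ]
pad [429.0961217   92.75891306  69.        ]
pad [460.04405824  49.02017567  69.        ]
pad [468.33849121  89.95050013  69.        ]
[ 398.26323628 -124.52260005   52.        ]
[ 448.77302345 -130.24728695   52.        ]
[401.81709086 -66.48760556  40.        ]
lug [421.89434843 144.19058875  82.        ]
lug [422.90159802 159.61012064  82.        ]
lug [459.17029019 145.60118309  82.        ]
lug [460.23183176 161.87286341  82.        ]
```

Request:
step_arm(moves=[[[0,0,0,1.0,-0.3,-0.1,-0.3],[0,0,0,2.0,0,0,-0.3],[0,0,0,2.0,0,0,-0.3],[0,0,0,1.5,0,0,-0.3],[0,0,0,0.5,0,0,-0.3],[0,0,0,0,0,0,1],[0,0,0,0,0,0,1],[0,0,0,0,0,0,1],[0,0,0,0,0,0,1],[0,0,0,0,0,0,1],[0,0,0,0,0,0,1]]])

```text
clock: 9.93
tool_pos: [425.9, -10.8, 124.0]
tool_rot: [-1.159, 1.241, 1.16]
ft_force: [0.5, -0.5, 1.1]
width: 0.371
```

Request:
step_arm(moves=[[[0,0,0,-0.5,0,0,1],[0,0,0,-1.5,0,0,1],[0,0,0,-2.5,0,0,1],[0,0,0,-2.5,0,0,1],[0,0,0,-1,0,-1.4,1],[0,0,0,0,-0.18,-2.4,1],[0,0,0,0,-0.18,-2.4,1],[0,0,0,0,-0.18,-2.4,1],[0,0,0,0,-0.18,-2.4,1],[0,0,0,0,-0.18,-2.4,1],[0,0,0,0,-0.18,-2.4,1],[0,0,0,0,-0.18,-2.4,1],[0,0,0,0,-0.18,-2.4,1],[0,0,0,0,-0.18,-2.4,1],[0,0,0,0,-0.18,-2.4,1],[0,0,0,0,-0.18,-2.4,1],[0,0,0,0,-0.18,-2.4,1],[0,0,0,0,-0.18,-2.4,1],[0,0,0,0,-0.18,-2.4,1],[0,0,0,0,-0.18,-2.4,1]]])

```text
clock: 11.6
tool_pos: [426.9, -386.5, 203.8]
tool_rot: [-1.158, 1.242, 1.162]
ft_force: [0.3, -0.5, -1.1]
width: 0.375
```

Request:
step_arm(moves=[[[0,0,0,0,0,0,1],[0,0,0,0,0,0,1]]])

```text
clock: 11.77
tool_pos: [426.6, -386.7, 203.5]
tool_rot: [-1.156, 1.243, 1.159]
ft_force: [0.4, 1.0, -0.5]
width: 0.373
```

Run:
```python
from h import *
s=bot.get_state(); M=mat(s['tool_rot']); print(s['clock'],M.round(3)); print(s['qpos'].round(2),M.T@(np.array([427,-385.5,76])-s['tool_pos']))
im=bot.read_camera('wrist'); cv2.imwrite('pics/w6.png',im)
```

```text
11.7667 [[-0.002 -0.998  0.07 ]
 [ 0.     0.07   0.998]
 [-1.     0.002 -0.   ]]
[ 0.94  0.8  -0.49  1.8   0.56  0.69  1.63] [127.45268487  -0.59752814   1.21323971]
```

View pics/w6.png

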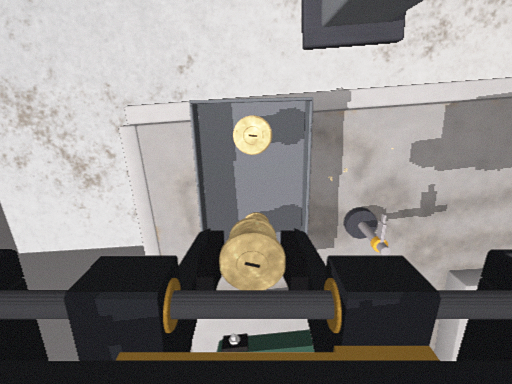

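Request:
step_arm(moves=[[[0,0,0,1.0,0,0.1,1],[0,0,0,2.5,0,0,1],[0,0,0,2.5,0,0,1],[0,0,0,2.5,0,0,1],[0,0,0,2.0,0,0,1],[0,0,0,1.3,0,0,1],[0,0,0,0.7,0,0,1],[0,0,0,0.1,0,0,1],[0,0,0,0,0,0,1],[0,0,0,0,0,0,1]]])

```text
clock: 12.65
tool_pos: [428.1, -384.2, 78.2]
tool_rot: [-1.16, 1.24, 1.161]
ft_force: [0.6, 0.6, -1.4]
width: 0.372
```

Request:
step_arm(moves=[[[0,0,0,0.25,0,0,1],[0,0,0,0,0,0,1],[0,0,0,0,0,0,-0.25],[0,0,0,0,0,0,-0.25],[0,0,0,0,0,0,-0.25],[0,0,0,0,0,0,-0.25],[0,0,0,-1.0,0,0,-0.25],[0,0,0,-2.0,0,0,-0.25],[0,0,0,-3.0,0,0,-0.25],[0,0,0,-3.0,0,0,-0.25],[0,0,0,-3.0,0,0,-0.25],[0,0,0,0,0,0,-0.4]]])

```text
clock: 13.65
tool_pos: [430.3, -385.8, 201.0]
tool_rot: [-1.167, 1.239, 1.152]
ft_force: [0.2, 0.7, 0.0]
width: 0.679
```

Run:
```python
from h import *
s=bot.get_state(); M=mat(s['tool_rot']); print(s['clock'],M.round(3)); print(s['qpos'].round(2),M.T@(np.array([445,74,118])-s['tool_pos']))
im=bot.read_camera('wrist'); cv2.imwrite('pics/w7.png',im)
```

```text
13.65 [[ 0.007 -0.998  0.067]
 [-0.005  0.067  0.998]
 [-1.    -0.007 -0.005]]
[ 0.93  0.8  -0.49  1.8   0.57  0.68  1.62] [ 80.6454896   16.68440261 460.15512246]
```

View pics/w7.png

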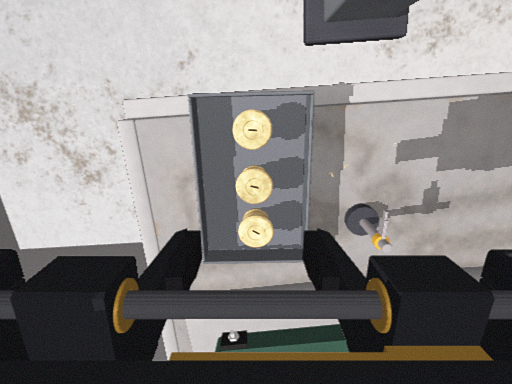

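All three cylinders stand in their bin. The padlock is next.

Request:
step_arm(moves=[[[0,0,0,0,0,1.2,-0.7],[0,0,0,0,0.1,2.5,-0.7],[0,0,0,0,0.1,2.5,-0.7],[0,0,0,0,0.1,2.5,-0.7],[0,0,0,0,0.1,2.5,-0.7],[0,0,0,0,0.1,2.5,-0.7],[0,0,0,0,0.1,2.5,-0.7],[0,0,0,0,0.1,2.5,-0.7],[0,0,0,0,0.1,2.5,-0.7],[0,0,0,0,0.1,2.5,-0.7],[0,0,0,0,0.1,2.5,-0.7],[0,0,0,0,0.1,2.5,-0.7],[0,0,0,0,0.1,2.5,-0.7],[0,0,0,0,0.1,2.5,-0.7],[0,0,0,0,0.1,2.5,-0.7],[0,0,0,0,0.1,2.5,-0.7],[0,0,0,0,0.1,2.5,-0.7],[0,0,0,0,0.1,2.5,-0.7],[0,0,0,0,0,2.3,-0.7],[0,0,0,0,0,0,-0.7]]])

```text
clock: 15.37
tool_pos: [440.7, 81.6, 194.4]
tool_rot: [-1.162, 1.235, 1.17]
ft_force: [0.4, 0.5, 0.1]
width: 0.85
```

Request:
step_arm(moves=[[[0,0,0,0,0,0,-0.7]]])

```text
clock: 15.45
tool_pos: [440.1, 77.2, 194.3]
tool_rot: [-1.161, 1.241, 1.166]
ft_force: [-0.1, 0.3, -0.7]
width: 0.848
```

Run:
```python
from h import *
s=bot.get_state(); M=mat(s['tool_rot']); print(s['clock'],M.round(3)); print(s['qpos'].round(2),M.T@(np.array([445,74,118])-s['tool_pos']))
im=bot.read_camera('wrist'); cv2.imwrite('pics/w8.png',im)
```

```text
15.45 [[-0.004 -0.998  0.063]
 [ 0.     0.063  0.998]
 [-1.     0.004 -0.   ]]
[-0.11  0.68 -0.27  2.18  0.51  0.34  0.7 ] [76.24217735 -5.37303677 -2.86980261]
```

View pics/w8.png

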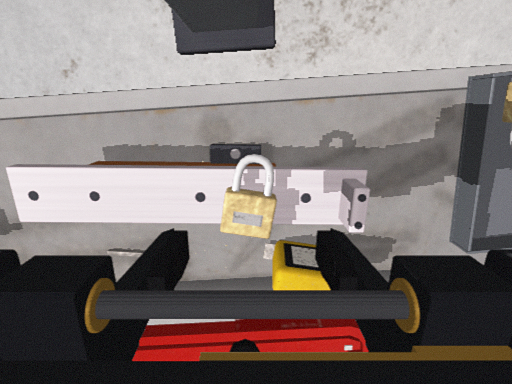

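Run:
```python
from h import *
c=bot.calibration('wrist'); im=cv2.imread('pics/w8.png'); hsv=cv2.cvtColor(im,cv2.COLOR_BGR2HSV)
b=cv2.inRange(hsv,(15,60,70),(30,255,255)); b[:,:210]=0;b[:,285:]=0;b[240:]=0;b[:180]=0
b=cv2.morphologyEx(b,cv2.MORPH_CLOSE,np.ones((9,9)))
cn=max(cv2.findContours(b,0,2)[0],key=cv2.contourArea); r=cv2.minAreaRect(cn); print(r)
for p in cv2.boxPoints(r): print(p,onz(c,*p,69).round(1))
print('ctr',onz(c,*r[0],69), onz(c,*r[0],65))
for p in [(344,182),(367,182),(368,232),(349,232)]: print('lug',onz(c,*p,82).round(1))
for p,z in [((9,167),52),((22,221),52),((91,164),40)]: print(onz(c,*p,z).round(1))
cv2.imwrite('pics/w8c.png',cv2.resize(im[150:245,210:380],None,fx=4.5,fy=4.5,interpolation=cv2.INTER_CUBIC))
```

```text
((248.12078857421875, 212.6845703125), (51.73167419433594, 45.79645919799805), 8.426969528198242)
[219.1785  231.54497] [460.5  46.6  69. ]
[225.88992 186.24297] [422.1  55.7  69. ]
[277.06308 193.82417] [430.9  95.3  69. ]
[270.35165 239.12617] [470.1  88.3  69. ]
ctr [445.35282577  71.49235215  69.        ] [446.95361536  71.3227957   65.        ]
lug [420.7 143.3  82. ]
lug [421.8 160.   82. ]
lug [462.1 163.2  82. ]
lug [461.1 148.5  82. ]
[ 398.9 -123.9   52. ]
[ 447.2 -128.4   52. ]
[402.9 -62.7  40. ]
```

View pics/w8c.png

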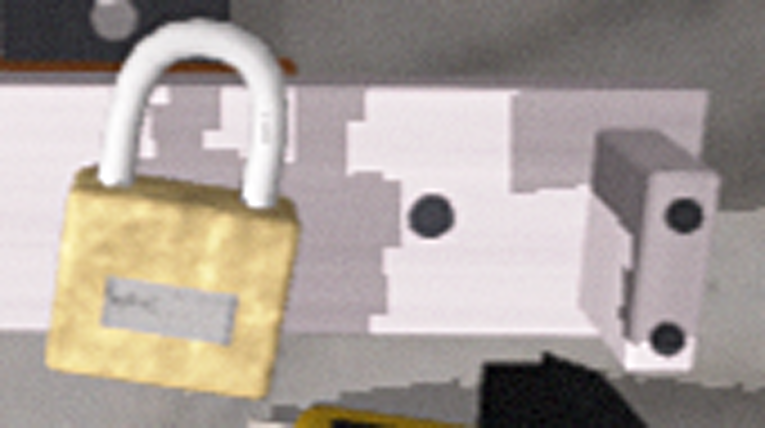

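Request:
step_arm(moves=[[[-0.072,0,0,0,0,0,-0.6],[-0.073,0,0,0,0,0,-0.6],[0,0,0,1.0,-0.35,-0.2,-0.6],[0,0,0,2.0,-0.32,-0.15,-0.6],[0,0,0,2.0,0,0,-0.6],[0,0,0,1.7,0,0,-0.6],[0,0,0,0.8,0,0,-0.6],[0,0,0,0,0,0,-0.6],[0,0,0,0,0,0,-0.6]]])

```text
clock: 16.25
tool_pos: [447.7, 71.6, 119.2]
tool_rot: [-1.264, 1.176, 1.267]
ft_force: [-0.2, 0.3, -0.4]
width: 0.802
```

I turned the wrong way. The padlock needs a positive turn, so I'll correct by +0.285 in place, since the fingers are clear of it.

Request:
step_arm(moves=[[[0.095,0,0,0,0,0,-0.6],[0.095,0,0,0,0,0,-0.6],[0.095,0,0,0,0,0,-0.6],[0,0,0,0,0,0,-0.6],[0,0,0,0,0,0,-0.6]]])

```text
clock: 16.67
tool_pos: [448.5, 72.2, 120.5]
tool_rot: [-1.056, 1.3, 1.057]
ft_force: [-0.3, -0.3, 0.1]
width: 0.796
```

Run:
```python
from h import *
s=bot.get_state(); M=mat(s['tool_rot']); print(s['clock'],M.round(3),s['tool_pos'],s['ft_force']); print(s['qpos'].round(2))
im=bot.read_camera('wrist'); cv2.imwrite('pics/w9.png',im)
```

```text
16.6667 [[-0.001 -0.979  0.204]
 [ 0.     0.204  0.979]
 [-1.     0.001 -0.   ]] [448.53025259  72.24736395 120.49160406] [-0.33006347 -0.29813503  0.11834664]
[-0.21  0.83 -0.09  2.2   0.53  0.13  0.57]
```

View pics/w9.png

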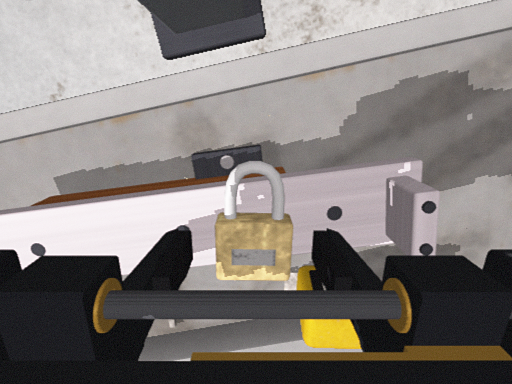

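It's aligned: the padlock stands square in the image, centred at (254,245) between the fingers. Closing now.

Request:
step_arm(moves=[[[0,0,0,0.1,0,0,1],[0,0,0,0,0,0,1],[0,0,0,0,0,0,1],[0,0,0,0,0,0,1],[0,0,0,0,0,0,1],[0,0,0,0,0,0,1],[0,0,0,0,0,0,1]]], newtons=30)

```text
clock: 17.3
tool_pos: [448.3, 72.7, 119.0]
tool_rot: [-1.055, 1.301, 1.057]
ft_force: [-0.0, 0.8, -0.3]
width: 0.47
```

Request:
step_arm(moves=[[[0,0,0,-0.5,0,0,1],[0,0,0,-1.5,0,0,1],[0,0,0,-2.5,0,0,1],[0,0,0,-2.5,0,0,1],[-0.084,0,0,-1,0,0,1],[-0.084,0,0,0,0,0,1],[-0.082,0,0,0,0,0,1],[0,0,0,0,-0.4,1.2,1],[0,0,0,0,-0.42,2.5,1],[0,0,0,0,-0.42,2.5,1],[0,0,0,0,-0.42,2.5,1],[0,0,0,0,-0.42,2.5,1],[0,0,0,0,-0.42,2.5,1],[0,0,0,0,-0.42,2.5,1],[0,0,0,0,-0.42,2.5,1],[0,0,0,0,-0.42,2.5,1],[0,0,0,0,-0.42,2.5,1],[0,0,0,0,-0.4,2.5,1],[0,0,0,0,0,0,1],[0,0,0,0,0,0,1]]])

```text
clock: 18.97
tool_pos: [481.7, 339.1, 198.8]
tool_rot: [-1.24, 1.188, 1.245]
ft_force: [-1.1, -0.5, -2.0]
width: 0.474
```

Run:
```python
from h import *
s=bot.get_state(); M=mat(s['tool_rot']); print(s['clock'],M.round(3),s['width']); print(s['qpos'].round(2),M.T@(np.array([482,337.5,73])-s['tool_pos']))
im=bot.read_camera('wrist'); cv2.imwrite('pics/w10.png',im)
```

```text
18.9667 [[-0.003 -0.999 -0.045]
 [ 0.002 -0.045  0.999]
 [-1.     0.003  0.002]] 0.4743514193978233
[-0.49  0.8  -0.35  1.76  0.41  0.66  0.54] [125.75925743  -0.55466627  -1.85277092]
```

View pics/w10.png

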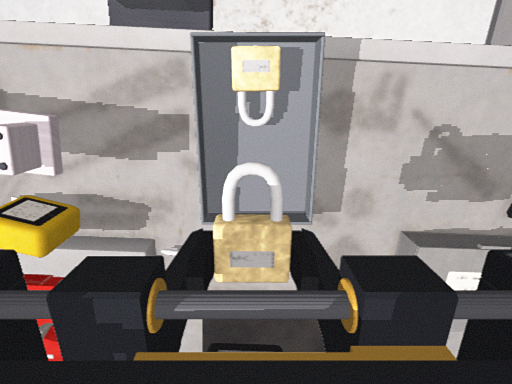

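Run:
```python
from h import *
c=bot.calibration('wrist'); P=[onz(c,*p,28) for p in [(192,34),(325,34),(311,221),(203,224)]]
for p in P: print(p.round(1))
print(np.mean(P,0))
```

```text
[352.5 281.9  28. ]
[347.9 389.5  28. ]
[512.2 395.9  28. ]
[520.1 289.2  28. ]
[433.18688753 339.1421891   28.        ]
```

Request:
step_arm(moves=[[[0,0,0,1.0,0,0,1],[0,0,0,2.5,0,0,1],[0,0,0,2.5,0,0,1],[0,0,0,2.5,0,0,1],[0,0,0,2.0,0,0,1],[0,0,0,1.3,0,0,1],[0,0,0,0.7,0,0,1],[0,0,0,0.1,0,0,1],[0,0,0,0,0,0,1]]])

```text
clock: 19.77
tool_pos: [482.9, 336.2, 73.1]
tool_rot: [-1.24, 1.19, 1.242]
ft_force: [0.6, -0.5, -1.9]
width: 0.476
```

Request:
step_arm(moves=[[[0,0,0,0.2,0,0.1,1],[0,0,0,0,0,0.1,1],[0,0,0,0,0,0,-0.25],[0,0,0,0,0,0,-0.25],[0,0,0,0,0,0,-0.25],[0,0,0,-1.0,0,0,-0.25],[0,0,0,-2.0,0,0,-0.25],[0,0,0,-3.0,0,0,-0.25],[0,0,0,-3.0,0,0,-0.25],[0,0,0,-3.0,0,0,-0.25],[0,0,0,-2,0,0,-0.4],[0,0,0,0,0,0,-0.4]]])

```text
clock: 20.77
tool_pos: [484.5, 339.9, 216.3]
tool_rot: [-1.239, 1.181, 1.239]
ft_force: [-0.9, -0.1, 0.3]
width: 0.699
```

Run:
```python
from h import *
s=bot.get_state(); M=mat(s['tool_rot']); print(s['clock'],M.round(3),s['width']); print(s['qpos'].round(2),M.T@(np.array([482,337.5,73])-s['tool_pos']))
im=bot.read_camera('wrist'); cv2.imwrite('pics/w11.png',im)
```

```text
20.7667 [[ 0.005 -0.999 -0.043]
 [ 0.006 -0.043  0.999]
 [-1.    -0.005  0.006]] 0.6990164113394596
[-0.48  0.77 -0.37  1.75  0.4   0.69  0.55] [143.26785408   3.40448545  -3.14807212]
```

View pics/w11.png

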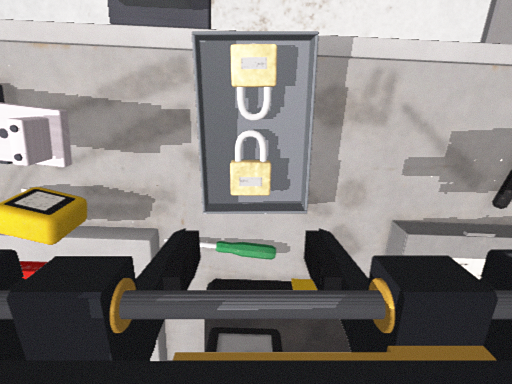

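The padlock lies in its bin, with its body at (250,178) and the shackle toward the sample. On to the lug.

Request:
step_arm(moves=[[[0.115,0,0,0,0,0,-0.4],[0,0,0,0,0,-0.6,-0.4],[0,0,0,0,0.3,-2.2,-0.4],[0,0,0,0.3,0.36,-2.2,-0.4],[0,0,0,0.3,0.36,-2.2,-0.4],[0,0,0,0.3,0.36,-2.2,-0.4],[0,0,0,0.4,0.36,-2.2,-0.4],[0,0,0,0.3,0.36,-2.2,-0.4],[0,0,0,0.3,0.36,-2.2,-0.4],[0,0,0,0,0.4,-2.2,-0.4],[0,0,0,0,0,0,-0.4],[0,0,0,0,0,0,-0.4]]])

```text
clock: 21.82
tool_pos: [440.5, 157.2, 191.5]
tool_rot: [-1.156, 1.246, 1.158]
ft_force: [0.1, 0.7, -0.4]
width: 0.699
```

Run:
```python
from h import *
s=bot.get_state(); M=mat(s['tool_rot']); print(s['clock'],M.round(3),s['width'],s['tool_pos'])
im=bot.read_camera('wrist'); cv2.imwrite('pics/w12.png',im)
im=bot.read_camera('top'); cv2.imwrite('pics/top12.png',im)
```

```text
21.8167 [[-0.004 -0.997  0.072]
 [-0.002  0.072  0.997]
 [-1.     0.004 -0.002]] 0.6994692095741718 [440.47885139 157.21036463 191.48343339]
```

View pics/w12.png

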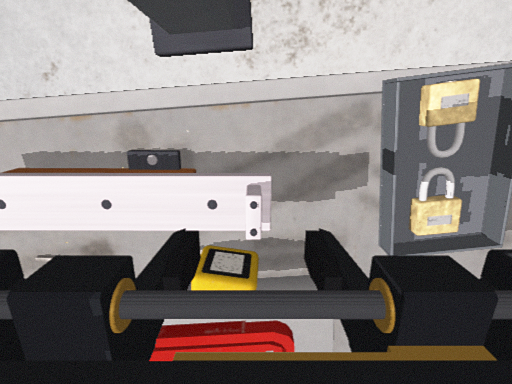

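Run:
```python
from h import *
c=bot.calibration('wrist')
im=cv2.imread('pics/w12.png')
cv2.imwrite('pics/w12c.png',cv2.resize(im[155:250,170:290],None,fx=6,fy=6,interpolation=cv2.INTER_CUBIC))
for p,z in [((253,216),82),((0,203),52),((106,204.5),52),((212,204.5),52),((0,174),52),((271,177),52),((0,231),52),((240,230),52),((5,170),40),((193,170),40)]: print(p,onz(c,*p,z).round(1))
```

```text
(253, 216) [443.6 159.9  82. ]
(0, 203) [429.2 -54.7  52. ]
(106, 204.5) [436.9  34.9  52. ]
(212, 204.5) [443.2 125.   52. ]
(0, 174) [404.4 -46.   52. ]
(271, 177) [422.5 176.4  52. ]
(0, 231) [454.9 -63.8  52. ]
(240, 230) [468.6 146.9  52. ]
(5, 170) [403.5 -51.8  40. ]
(193, 170) [414.8 110.1  40. ]
```

View pics/w12c.png

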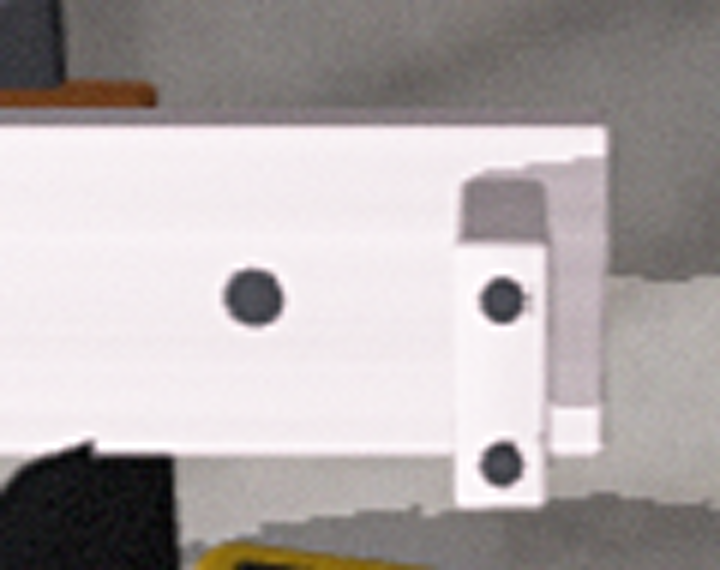

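Request:
step_arm(moves=[[[0,0,0,1.0,-0.3,0.25,-0.4],[0,0,0,2.0,0,0,-0.4],[0,0,0,2.0,0,0,-0.4],[0,0,0,1.4,0,0,-0.3],[0,0,0,0.7,0,0,0.2],[0,0,0,0,0,0,0.4],[0,0,0,0,0,0,0.4]]], newtons=15)

```text
clock: 22.5
tool_pos: [444.3, 161.9, 120.7]
tool_rot: [-1.156, 1.243, 1.159]
ft_force: [0.4, -0.8, -0.6]
width: 0.447
```

Run:
```python
from h import *
s=bot.get_state(); M=mat(s['tool_rot']); print(s['clock'],M.round(3),s['width'],s['tool_pos'],s['ft_force'])
im=bot.read_camera('wrist'); cv2.imwrite('pics/w13.png',im)
```

```text
22.5 [[-0.002 -0.998  0.07 ]
 [ 0.     0.07   0.998]
 [-1.     0.002  0.   ]] 0.4470392298521666 [444.2741621  161.89017638 120.68849524] [ 0.43684596 -0.77937583 -0.55545985]
```

View pics/w13.png

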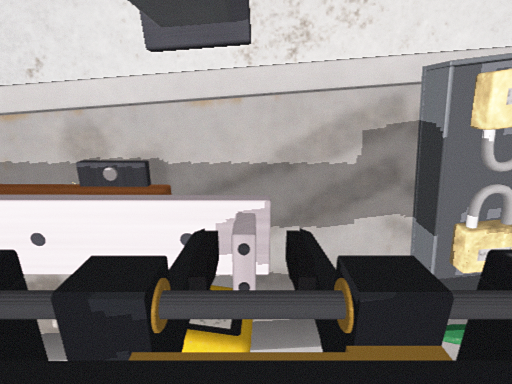

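The lug's middle is at column 244 and the finger midpoint is at about 252. I'll shift −3.5 mm before closing.

Request:
step_arm(moves=[[[0,0,0,0,0,-0.35,0.4],[0,0,0,0,0,0,0.6],[0,0,0,0,0,0,1],[0,0,0,0,0,0,1],[0,0,0,0,0,0,1],[0,0,0,0,0,0,1],[0,0,0,0,0,0,1],[0,0,0,0,0,0,1]]])

```text
clock: 23.22
tool_pos: [444.3, 157.7, 121.4]
tool_rot: [-1.156, 1.243, 1.157]
ft_force: [0.3, 0.5, 5.9]
width: 0.134
```

Run:
```python
from h import *
s=bot.get_state(); M=mat(s['tool_rot']); print(s['clock'],M.round(3),s['width'],s['tool_pos'],s['ft_force'],s['wrist_torque'])
im=bot.read_camera('wrist'); cv2.imwrite('pics/w14.png',im)
im=bot.read_camera('scene'); cv2.imwrite('pics/s14.png',im[120:270,140:340]); cv2.imwrite('pics/s14.png',cv2.resize(im[120:290,140:360],None,fx=3.5,fy=3.5,interpolation=cv2.INTER_CUBIC))
```

```text
23.2167 [[-0.001 -0.997  0.072]
 [ 0.     0.072  0.997]
 [-1.     0.001  0.   ]] 0.13424015257370447 [444.2976866  157.65565913 121.42940775] [0.27366159 0.49527078 5.93496867] [-0.1462382  -0.00533957  0.00363688]
```

View pics/w14.png

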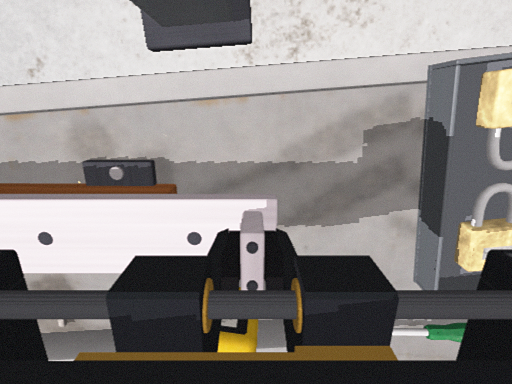

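View pics/s14.png

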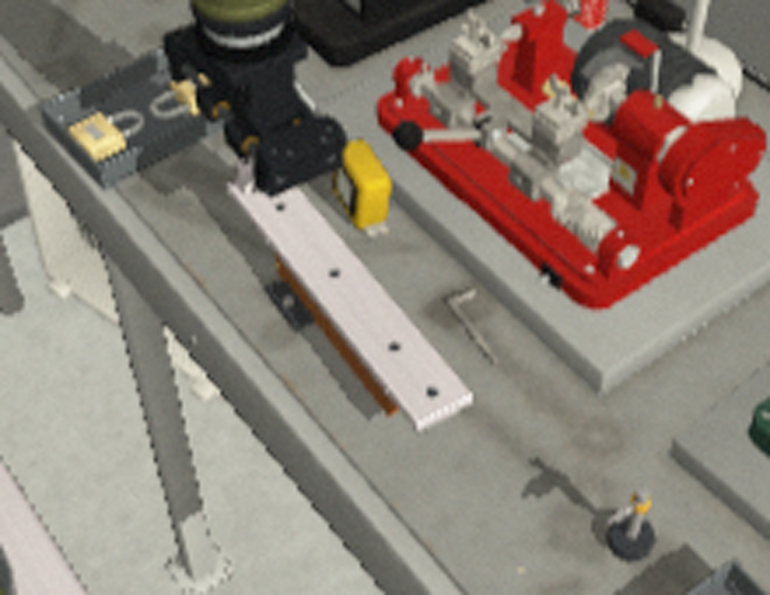

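Request:
step_arm(moves=[[[0,0,0,-0.05,0,0,1],[0,0,0,0,0,0,1],[0,0,0,0,0,-0.2,1],[0,0,0,0,0,-0.4,1],[0,0,0,0,0,-0.5,1],[0,0,0,0,0,-0.5,1],[0,0,0,0,0,-0.5,1],[0,0,0,0,0,-0.5,1],[0,0,0,0,0,-0.4,1],[0,0,0,0,0,0,1]]], newtons=30)

```text
clock: 24.15
tool_pos: [441.7, 126.1, 121.6]
tool_rot: [-1.155, 1.246, 1.156]
ft_force: [0.9, 0.2, 2.5]
width: 0.135
```

Run:
```python
from h import *
s=bot.get_state(); M=mat(s['tool_rot']); print(s['clock'],M.round(3),s['width'],s['tool_pos'],s['ft_force'],s['wrist_torque'])
im=bot.read_camera('wrist'); cv2.imwrite('pics/w15.png',im)
im=bot.read_camera('scene'); cv2.imwrite('pics/s15.png',cv2.resize(im[120:290,140:360],None,fx=3.5,fy=3.5,interpolation=cv2.INTER_CUBIC))
```

```text
24.15 [[-0.002 -0.997  0.073]
 [-0.002  0.073  0.997]
 [-1.     0.002 -0.002]] 0.13514040726967708 [441.72900501 126.13990349 121.56426961] [0.88418198 0.24537574 2.47700009] [ 0.11930852 -0.19843686  0.0268096 ]
```

View pics/w15.png

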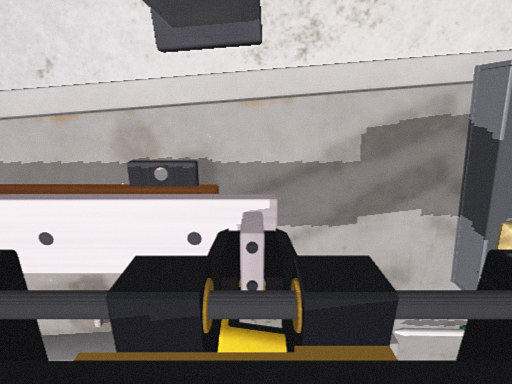

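View pics/s15.png

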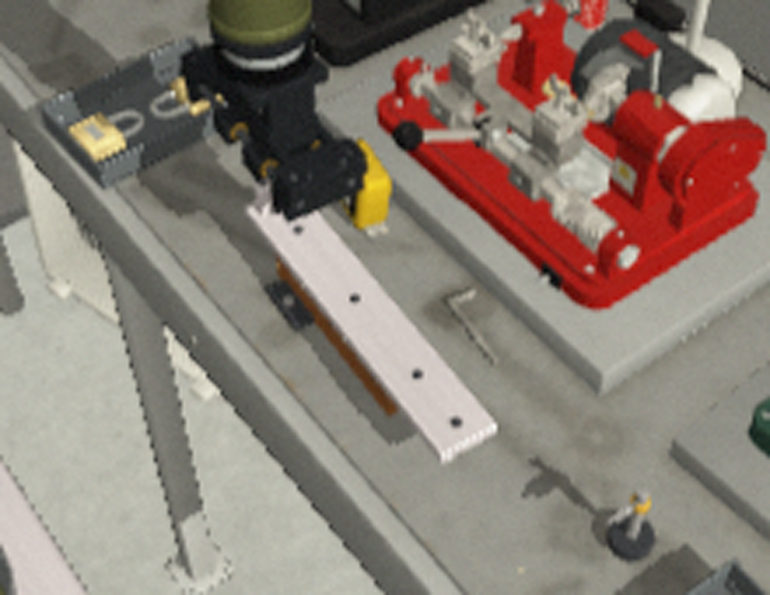

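The plate follows the gripper and stays flat: the block strip is still along row 187. Continuing most of the way.

Request:
step_arm(moves=[[[0,0,0,0,0,-0.3,1],[0,0,0,0,0,-0.5,1],[0,0,0,0,0,-0.6,1],[0,0,0,0,0,-0.6,1],[0,0,0,0,0,-0.6,1],[0,0,0,0,0,-0.6,1],[0,0,0,0,0,-0.6,1],[0,0,0,0,0,-0.6,1],[0,0,0,0,0,-0.6,1],[0,0,0,0,0,0,1]]])

```text
clock: 25.08
tool_pos: [438.0, 75.7, 121.6]
tool_rot: [-1.155, 1.247, 1.155]
ft_force: [0.7, -0.2, 3.1]
width: 0.133
```

Request:
step_arm(moves=[[[0,0,0,0.03,0,-0.3,1],[0,0,0,0,0,-0.5,1],[0,0,0,0,0,-0.5,1],[0,0,0,0,0,-0.6,1],[0,0,0,0,0,-0.6,1],[0,0,0,0,0,-0.6,1],[0,0,0,0,0,-0.6,1],[0,0,0,0,0,-0.5,1],[0,0,0,0,0,-0.3,1],[0,0,0,0,0,0,1],[0,0,0,0,0,0,1]]])

```text
clock: 26.0
tool_pos: [435.4, 33.2, 121.6]
tool_rot: [-1.156, 1.242, 1.157]
ft_force: [0.8, 3.6, 6.8]
width: 0.136
```

Run:
```python
from h import *
s=bot.get_state(); M=mat(s['tool_rot']); print(s['clock'],M.round(3),s['width'],s['tool_pos'],s['ft_force'],s['wrist_torque'])
im=bot.read_camera('wrist'); cv2.imwrite('pics/w16.png',im)
im=bot.read_camera('scene'); cv2.imwrite('pics/s16f.png',im); cv2.imwrite('pics/s16.png',cv2.resize(im[150:300,180:350],None,fx=4.5,fy=4,interpolation=cv2.INTER_CUBIC))
im=bot.read_camera('top'); cv2.imwrite('pics/t16f.png',im); cv2.imwrite('pics/t16.png',cv2.resize(im[180:250,220:350],None,fx=6,fy=6,interpolation=cv2.INTER_CUBIC))
```

```text
26.0 [[-0.001 -0.997  0.071]
 [ 0.001  0.071  0.997]
 [-1.     0.001  0.001]] 0.13557597019780718 [435.3774036   33.19832525 121.55208583] [0.81113296 3.55103022 6.81217295] [ 0.75412761 -0.20093298  0.0428968 ]
```

View pics/w16.png

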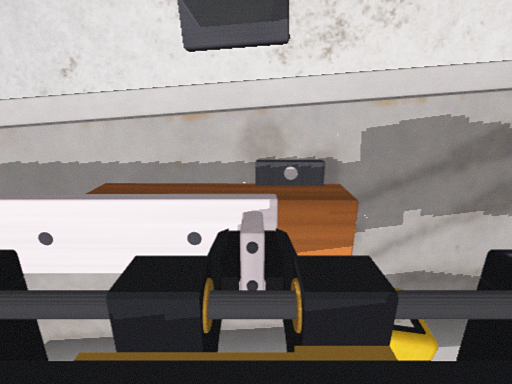

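View pics/s16.png

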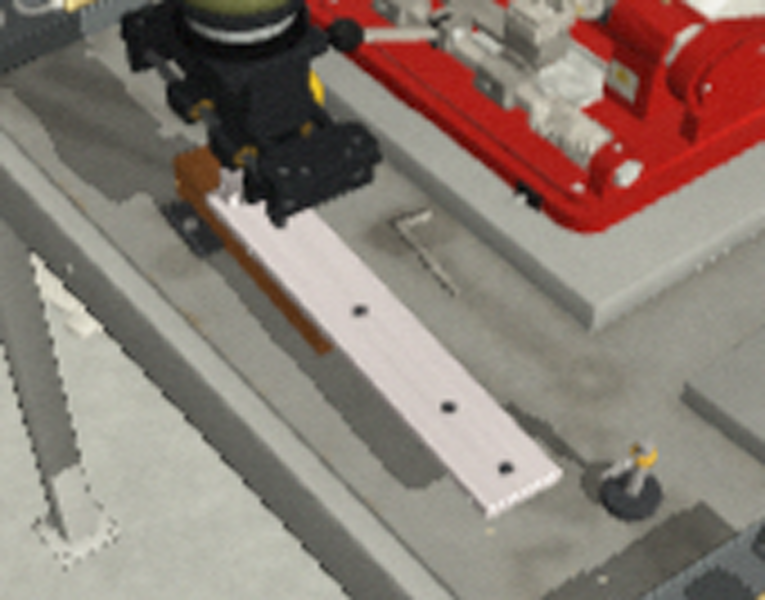

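View pics/t16.png

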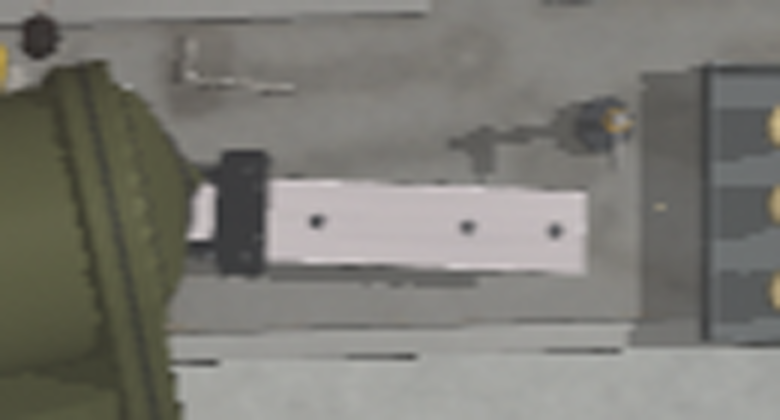

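Run:
```python
from h import *
t=cv2.imread('pics/t16f.png'); s=cv2.imread('pics/s16f.png')
a=cv2.resize(t[190:235,305:340],(35*14,45*12),interpolation=cv2.INTER_NEAREST)
a=cv2.resize(t[192:232,306:336],None,fx=14,fy=14,interpolation=cv2.INTER_CUBIC)
b=cv2.resize(s[250:290,280:335],None,fx=14,fy=14,interpolation=cv2.INTER_CUBIC)
cv2.imwrite('pics/t16z.png',a);cv2.imwrite('pics/s16z.png',b)
```

```text
(no output)
```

View pics/t16z.png

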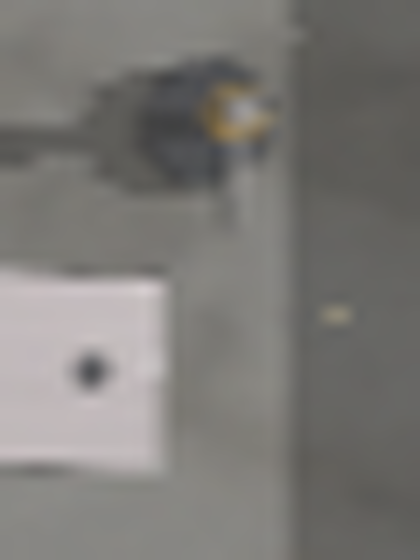

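View pics/s16z.png

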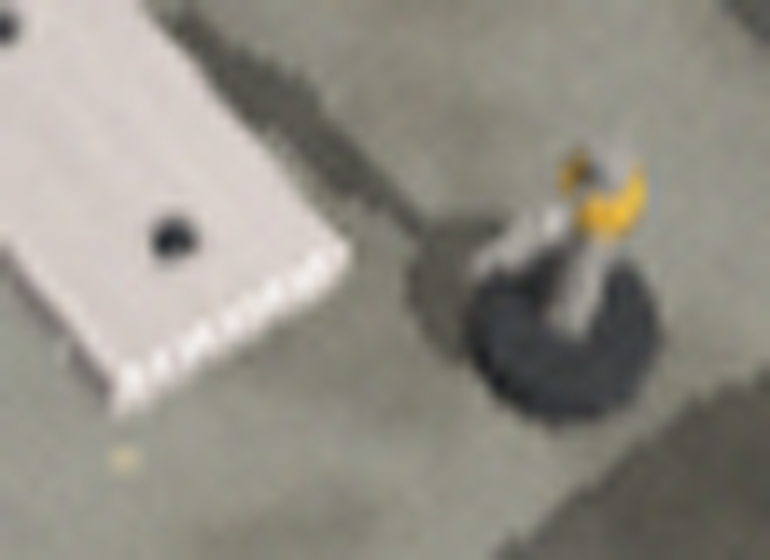

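Run:
```python
from h import *
d=np.array([0.0722,0.9974,0]); 
f=lambda n,o,lst:[onz(bot.calibration(n),o[0]+(x)/14,o[1]+(y)/14,z) for x,y,z in lst]
for n,o,l in [('top',(305.5,191.5),[(165,278,52),(165,470,52),(240,220,54)]),('scene',(279.5,249.5),[(340,243,52),(116,374,52),(477,264,54),(477,264,57)])]:
    P=f(n,o,l); print(n,[p.round(1) for p in P]); e=(P[0]+P[1])/2
    for p in P[2:]: print('remaining',(e-p)@d, 'width',np.linalg.norm(P[0]-P[1]))
```

```text
top [array([ 437.7, -253.6,   52. ]), array([ 388.8, -251.8,   52. ]), array([ 451.9, -273. ,   54. ])]
remaining 17.457190996238882 width 48.95843164212894
scene [array([ 440.2, -250.4,   52. ]), array([ 392.6, -246.1,   52. ]), array([ 455.3, -268.6,   54. ]), array([ 453.8, -269.7,   57. ])]
remaining 17.520844864321237 width 47.7910518280112
remaining 18.68895720885462 width 47.7910518280112
```

Top view, scene view and dead reckoning agree on 17.5–17.8 mm left to go. Doing the final slide.

Request:
step_arm(moves=[[[0,0,0,0,0,-0.3,1],[0,0,0,0,0,-0.4,1],[0,0,0,0,0,-0.4,1],[0,0,0,0,0,-0.4,1],[0,0,0,0,0,-0.25,1],[0,0,0,0,0,0,1],[0,0,0,0,0,0,1],[0,0,0,0,0,0,1],[0,0,0,0,0,0,1]]])

```text
clock: 26.9
tool_pos: [434.1, 16.1, 121.5]
tool_rot: [-1.156, 1.242, 1.158]
ft_force: [1.1, 4.1, 6.7]
width: 0.135
```

Run:
```python
from h import *
s=bot.get_state(); M=mat(s['tool_rot']); print(s['clock'],M.round(3),s['width'],s['tool_pos'],s['ft_force'],s['wrist_torque'])
print('moved',(np.array([444.3,157.65,0])-s['tool_pos'])@np.array([0.0722,0.9974,0]))
im=bot.read_camera('wrist'); cv2.imwrite('pics/w17.png',im)
s=bot.read_camera('scene'); t=bot.read_camera('top')
a=cv2.resize(t[192:232,306:336],None,fx=13,fy=13,interpolation=cv2.INTER_CUBIC)
b=cv2.resize(s[250:290,290:335],None,fx=13,fy=13,interpolation=cv2.INTER_CUBIC)
cv2.imwrite('pics/z17.png',a);cv2.imwrite('pics/s17z.png',b)
cv2.imwrite('pics/s17.png',cv2.resize(s[130:340,130:370],None,fx=3,fy=2.8,interpolation=cv2.INTER_CUBIC))
```

```text
26.9 [[-0.001 -0.997  0.071]
 [ 0.001  0.071  0.997]
 [-1.     0.001  0.001]] 0.13482609510910043 [434.10207839  16.12374234 121.54243805] [1.11238838 4.05583241 6.6617309 ] [ 0.8631173  -0.13980979 -0.00880487]
moved 141.894579327131
```

View pics/z17.png

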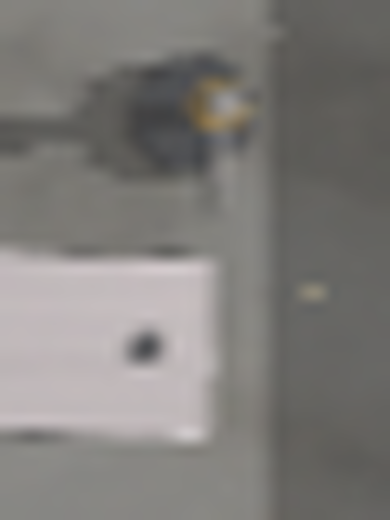

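View pics/s17z.png

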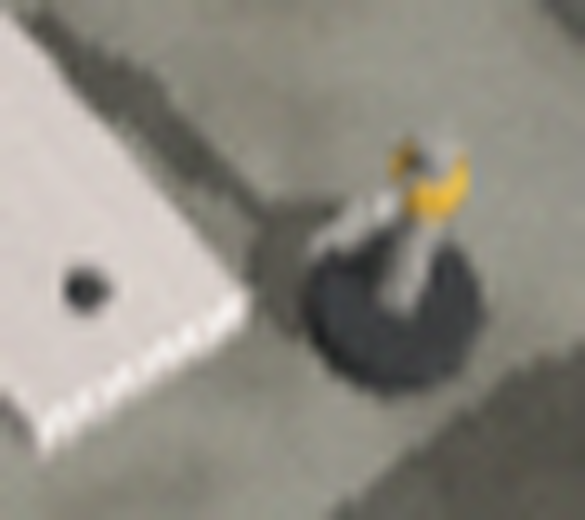

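View pics/w17.png

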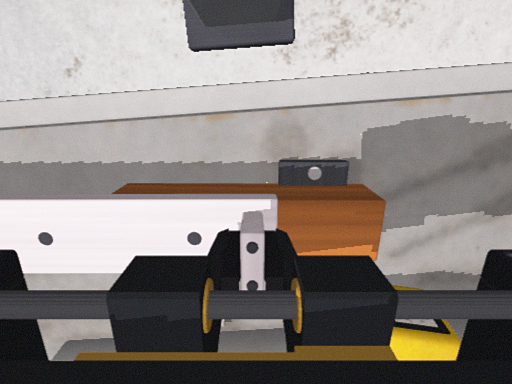

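View pics/s17.png

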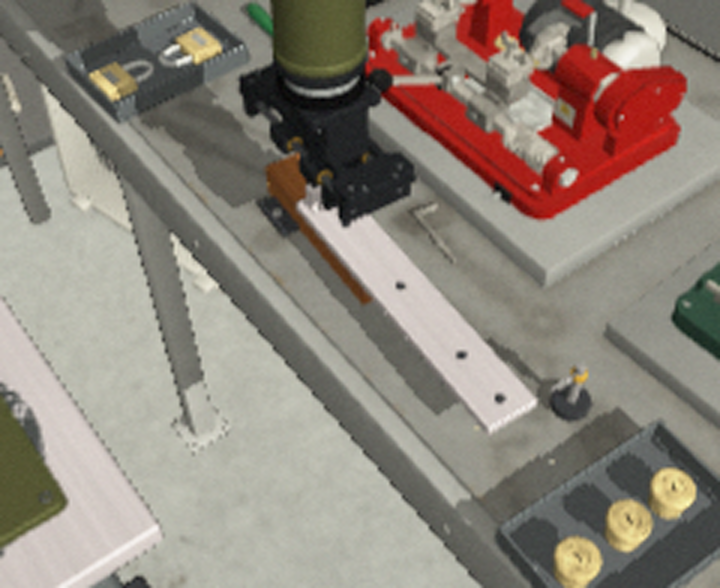

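Run:
```python
from h import *
d=np.array([0.0722,0.9974,0]); n_=np.array([.9974,-.0722,0])
for n,o,l in [('top',(305.5,191.5),[(213,258,52),(210,438,52),(222,204,54)]),('scene',(289.5,249.5),[(247,300,52),(36,432,52),(314,245,54),(314,245,57)])]:
    c=bot.calibration(n); P=[onz(c,o[0]+x/13,o[1]+y/13,z) for x,y,z in l]; print(n,[p.round(1) for p in P]); e=(P[0]+P[1])/2
    for p in P[2:]: print('remaining',(e-p)@d,'w',np.linalg.norm(P[0]-P[1]))
c=bot.calibration('wrist')
for nm,p,z in [('plate near',(5,198.5),52),('plate near',(275,197),52),('blk',(285,196.5),40),('blk',(365,197.5),40),('blkend far',(380,258),40),('blk near left',(125,184),40)]:
    q=onz(c,*p,z); print(nm,q.round(1),'across',(q@n_).round(1),'along',(q@d).round(1))
im=cv2.imread('pics/w17.png'); cv2.imwrite('pics/w17c.png',cv2.resize(im[165:280,90:400],None,fx=2.5,fy=2.5,interpolation=cv2.INTER_CUBIC))
```

```text
top [array([ 437.3, -270.1,   52. ]), array([ 387.9, -267.4,   52. ]), array([ 452. , -272.8,   54. ])]
remaining 1.2124904029526673 w 49.44226815115843
scene [array([ 438.6, -268.9,   52. ]), array([ 389.8, -265.4,   52. ]), array([ 455.5, -268.7,   54. ]), array([ 453.9, -269.8,   57. ])]
remaining -1.419540802770843 w 48.9230303917168
remaining -0.25176806536774443 w 48.9230303917168
plate near [ 398.5 -125.1   52. ] across 406.5 along -96.0
plate near [408.6  30.8  52. ] across 405.4 along 60.2
blk [412.9  37.8  40. ] across 409.1 along 67.5
blk [417.1  87.5  40. ] across 409.7 along 117.4
blkend far [461.   99.9  40. ] across 452.6 along 132.9
blk near left [397.9 -59.9  40. ] across 401.1 along -31.1
```

View pics/w17c.png

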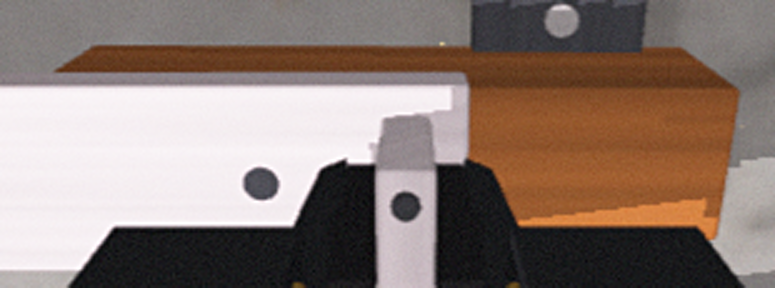

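Request:
step_arm(moves=[[[0,0,0,0,0,0,1],[0,0,0,0,0,0,1],[0,0,0,0,0,0,1],[0,0,0,0,0,0,1],[0,0,0,0,0,0,1],[0,0,0,0,0,0,1]]])

```text
clock: 27.55
tool_pos: [434.1, 16.1, 121.5]
tool_rot: [-1.156, 1.242, 1.158]
ft_force: [1.0, 3.5, 6.6]
width: 0.134
```

Run:
```python
from h import *
s=bot.get_state(); print(s['clock'],s['tool_pos'],s['ft_force'],s['width'],abs(s['dq']).max())
print(bot.close_job())
```

```text
27.55 [434.0850484   16.12685084 121.53539463] [0.96587492 3.48839978 6.59053697] 0.13391907870751024 0.0017339710369568503
the job is handed in; nothing more can be done
None
```

I finished and handed in the job at 27.6 s. Both lock cylinders stand in the cylinder bin and the padlock lies in the padlock bin, confirmed by pictures after release. I then slid the plate about 142 mm along the block by its lug. The arm still holds the lug with a 30 N grip and presses down with about 6.6 N.

- **Leading end:** its distance still to go to the pointer came out as +1.2 mm from the top camera, −0.3 to −1.4 mm from the scene camera and about +0.7 mm by dead reckoning. These differ by up to 2.6 mm, but all are within the 6 mm limit.
- **Centre line and angle:** the plate sits about 1 mm off the block's centre line and is parallel to it within about 0.01 rad.
- **Flatness:** I did not measure tilt directly. The tool stayed upright and at constant height, and the plate's holes stayed at the same wrist-camera pixels during the slide, so I saw no tilt or slip. The arm was still at hand-in.
- **Tape measure, screwdriver and hex key:** I did not move the arm against any of them. I did not measure their positions again at the end.
- **One mistake:** I turned the gripper the wrong way over the padlock. I corrected it before gripping, with no contact force.

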